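# Swing the hold-down arms over a control unit

## Task

The opened control unit lies on the repair fixture with both hold-down arms swung away. With a fingertip, gently push each arm round on its post until its foot stands over the round ear on that side of the unit, with the whole foot inside the ear's outline, then take the hand away. Only push the arms, do not squeeze them or lift anything; do not touch or shift the unit, and leave the spool, the screwdriver and the meter where they are.

Things in the scene. Friction and masses are not known exactly. Their poses are not given: they have to be found in the camera images.
- fixture: aluminium plate 220 x 320 x 10 mm bolted to the bench, with rests for the unit and two pivot posts with swing arms. Origin on the table under the middle of the unit's housing; x from the unit's black connectors (robot side) to its far edge, y left, z up. Plate from -130 to 90 mm in x, 160 mm either way in y. Yaw up to 0.35 rad. Counts its arms when forces are judged
- unit: engine control unit, cover off, loose on the fixture's rests: silver cast housing 130 x 160 x 30 mm, open green circuit board on top, black connectors on its -x side, a round ear on each y side; 0.55 kg. Origin at the centre of its underside, 22 mm above the table; axes as the fixture's. Nothing of it is higher than 60 mm above the table
- left_arm (a joint): angle of the left steel swing arm about its vertical post, rad. 0: foot exactly over the left ear's centre. Positive: swung outwards, away from the unit; from there it turns clockwise (seen from above) to reach 0. Range -0.5 to 2.0, no stop or click at 0; begins at 0.5 to 1.5. Light friction, 0.12 N m (1.5 N at 80 mm from the pivot): stays where it is left, does not coast
- left_bar (a point): point on the top face and centre line of the left arm's bar, 80 mm from the pivot axis, a good place to push its outer side. The bar is level, 18 mm wide, 18 mm tall (66 to 84 mm above the table), 109 mm from pivot axis to foot axis, with a round hub of radius 16 mm at the pivot and a round end of radius 10 mm at the foot
- left_foot (a point): centre of the underside of the left arm's black rubber foot, a round pin of radius 6 mm hanging 18 mm below the bar's free end, 48 mm above the table (4 mm above the ear). On top of the bar the same axis carries a dark round screw head of radius 7 mm, up to 91 mm above the table. Moves with the arm
- left_pivot (a point): point on the vertical pivot axis of the left arm at the height of the bar's top, 84 mm above the table; a dark nut and stud of radius 9 mm stand on it up to 94 mm. Fixed to the fixture; the bar runs straight from here to above left_foot
- left_ear (a point): centre of the top of the unit's left ear, a round cast lug of radius 15 mm with a dark hole in the middle, sticking out of the left side of the housing; top 44 mm above the table
- right_arm (a joint): angle of the right steel swing arm about its vertical post, rad. 0: foot exactly over the right ear's centre. Positive: swung outwards, away from the unit; from there it turns anticlockwise (seen from above) to reach 0. Range -0.5 to 2.0, no stop or click at 0; begins at 0.5 to 1.5. Light friction, 0.12 N m (1.5 N at 80 mm from the pivot): stays where it is left, does not coast
- right_bar (a point): point on the top face and centre line of the right arm's bar, 80 mm from the pivot axis, a good place to push its outer side. The bar is level, 18 mm wide, 18 mm tall (66 to 84 mm above the table), 109 mm from pivot axis to foot axis, with a round hub of radius 16 mm at the pivot and a round end of radius 10 mm at the foot
- right_foot (a point): centre of the underside of the right arm's black rubber foot, a round pin of radius 6 mm hanging 18 mm below the bar's free end, 48 mm above the table (4 mm above the ear). On top of the bar the same axis carries a dark round screw head of radius 7 mm, up to 91 mm above the table. Moves with the arm
- right_pivot (a point): point on the vertical pivot axis of the right arm at the height of the bar's top, 84 mm above the table; a dark nut and stud of radius 9 mm stand on it up to 94 mm. Fixed to the fixture; the bar runs straight from here to above right_foot
- right_ear (a point): centre of the top of the unit's right ear, a round cast lug of radius 15 mm with a dark hole in the middle, sticking out of the right side of the housing; top 44 mm above the table
- spool: solder spool standing on the table beyond the left arm, steel, radius 26 mm, 44 mm tall; origin at the centre of its underside. Bystander
- screwdriver: screwdriver 180 mm long lying on the table beyond the unit; bystander
- meter: blue multimeter 150 x 75 x 42 mm lying on the table beyond the right arm; origin at the centre of its underside. Bystander

How it is judged:
At the end, for the whole second after the job is handed in: Each arm's foot axis is within 9 mm, horizontally, of the centre of its ear (the 6 mm radius foot wholly inside the 15 mm radius ear), both arms at rest (under 0.05 rad/s), the unit within 5 mm and the bystanders within 20 mm of where they began (horizontal distance between left_foot and left_ear below 0.009 m and horizontal distance between right_foot and right_ear below 0.009 m and velocity of joint left_arm between -0.05 and 0.05 rad/s and velocity of joint right_arm between -0.05 and 0.05 rad/s and distance of unit from where it was at the start of the episode below 0.005 m and distance of each of spool, screwdriver, meter from where it was at the start of the episode below 0.02 m); the robot touches nothing.
It fails at once if the unit is touched by the robot (over 0.5 N) (contact force between any of the fingers, the arm and unit above 0.5 N).
It fails at once if the unit is shifted by more than 5 mm or lifted (distance of unit from where it was at the start of the episode above 0.005 m).
It fails at once if the fixture or its arms are pushed or squeezed with more than 20 N (contact force between any of the fingers, the arm and fixture above 20 N).
It fails at once if the spool, the screwdriver or the meter is moved by more than 20 mm (distance of any of spool, screwdriver, meter from where it was at the start of the episode above 0.02 m).
It also fails if it takes over 58 s, if anything falls off the work surface, if the arm or the gripper's body presses on something with over 40 N, if the wrist force passes 120 N, or if a joint passes its speed limit or range.

## Robot

A 7-joint arm with a two-finger parallel gripper is mounted at the origin on the work surface. World frame = base frame: x ahead of the robot, y to its left, z up, the work surface at z = 0. Lengths are in m, angles in rad, forces in N, time in s.
With the tool pointing down it reaches from about 0.425 to 0.975 m from the base axis. Payload 16.7 kg.
Tool frame: the origin (TCP) lies on the centre line of the jaws, within the pads' length; the fingertips stand manip.nose_length ahead of it and the grasp point (between the pads) is the TCP (manip.nose_length is the distance from the TCP to the fingertips, in m); z points along the fingers, y is the line along which they close (so a half turn about z gives the same grasp; the last joint's range is limited). The gripper opens to 85 mm and grips with 20 to 120 N. Pads are 22 mm wide; open, the fingers measure 114 mm over their backs; the gripper's body (76 mm by 85 mm) begins 54 mm behind the grasp point. The pads swing forward as they close: fully open they stand 13 mm farther back than shut.
Start: joints at [-1.421, 0.426, 0.074, 1.606, -0.034, 1.111, -0.067], TCP at [0.199, 0.645, 0.25] pointing down, gripper open.
Joint ranges: [-2.85, 2.85], [-0.5, 2.14], [-1.23, 1.37], [0.21, 2.46], [-1.02, 4.16], [0.16, 2.05], [-2.73, 2.73]. Speed limits (rad/s): [1.89, 1.89, 2.39, 2.39, 3.01, 3.01, 3.01].

## Interface

Orientations are given as a rotation vector (axis times angle).
In Python, from station import get_state, imaging, manip gives the robot as it stands.
- The arm moves only by the shell command python3 -m creep 'ROWS' [FORCE]. ROWS is a JSON object of lists of equal length, an entry for each row: "linear": the shift along the world's x, y, z as a fraction of full scale, a list of three; "rotation": the turn, a rotation vector about the world's x, y, z as a fraction of full scale, a list of three; "fingers": the opening, from 0 (shut) to 1 (fully open). A call has 1 to 8 rows; each row shifts and turns the commanded pose from where the row before left it; what a row does not reach is not made up. Full scale, the value 1, is 0.05 m for a shift and 0.1 rad for a turn. A row lasts 1/8 s, in which the tool goes at most 62.5 mm and 10.7 degrees, less where a joint would pass 70% of its speed; a pose out of reach is approached as far as the arm can. A call with a number of a shift or a turn outside -1 to 1 is refused whole. A call with a gripper value outside its range is refused whole. The fingers move at their own pace and stop on an object; FORCE is the grip in N (left out, the last holds). Time passes only in rows, so rows that do not move let the fingers close. It gives the time, the measured TCP pose, the force, the opening and the grip force at its end, in the units of the state.
- get_state(): the state, without advancing time (a new reading comes with each control period).
- imaging.grab_frame(name): name is "side" or "top" or "wrist"; returns (picture, depth): 480x640x3 uint8, blue, green, red; 480x640 float32, m along the optical axis (not along the pixel's ray), 0 where there is no reading.
- imaging.calibration(name): a dict with "vertical_fov" (degrees; the focal length in pixels is half the picture's height over the tangent of half this angle, whatever the lens; pixels are square), "cx", "cy" (the principal point, pixels), "R" (3x3) and "t" (3): a world point X has camera coordinates R X + t. Camera axes: x right, y down, z forward; pixel columns grow to the right and rows downward; lengths in m; the calibration is good to about 2 mm. A picture is of the moment at which its call begins: read the wrist's pose just before it. calibration takes no time and is no camera call; for the wrist camera it gives the pose at the moment of the call.
- manip.close_job(): hands the job in; it is judged then, once.
Trained networks look in the newest picture that a camera, given by its name, has taken for a name from the list of things; names that differ only in an ending like _2 or _b are one class to them, and where a whole thing is asked for, a point or a joint stands for the part that bears it (a point fixed in the world has none). Each returns a list of dicts, best first, with "confidence" (0 to 1); they miss things now and then, are a little off and sometimes report something else, mostly with a low value. They report only what shows in the picture. A call takes as long as a camera call.
- imaging.find_in(camera, query): "xyz" ([x, y, z] in m, in world coordinates, good to about 4 mm: the middle of the surface that is visible of it).
The state is a dict: "time": time; "joints": joint angles; "qvel": joint speeds; "joint_torque": joint torques, N m; "position": TCP position; "eef_rot": TCP orientation; "force": force on the tool from outside, world axes, zero at the start; "wrist_torque": the same for the moment, N m; "opening": finger opening in m; "finger_force": force on a finger pad.
Only numpy, scipy, OpenCV 4.12 (cv2) and the standard library are available. Lean on these libraries where they do the work, as an engineer would, in place of code of your own. Each camera call takes 0.05 s, during which the arm holds its last target. There are 200 camera calls.

## Working session

There is one attempt and no reset: what is moved stays moved. The work goes in short steps, Python scripts to look and compute and a shell command to move; the robot and the scene stay as the last step left them, time stands still between calls to the robot, and variables do not carry over. Pictures are saved under pics/ and viewed, at most 10 in all, crops included, and the job is handed in when it is done.

```bash
mkdir -p pics; cat > h.py <<'E'
import numpy as np, cv2
from station import get_state, imaging, manip
def px(c,X):
    k=imaging.calibration(c); f=240/np.tan(np.radians(k["vertical_fov"]/2))
    p=np.array(k["R"])@np.array(X)+np.array(k["t"]); return np.array([f*p[0]/p[2]+k["cx"], f*p[1]/p[2]+k["cy"]])
def onplane(c,u,v,z):
    k=imaging.calibration(c); f=240/np.tan(np.radians(k["vertical_fov"]/2))
    R=np.array(k["R"]); o=-R.T@np.array(k["t"]); d=R.T@np.array([(u-k["cx"])/f,(v-k["cy"])/f,1]); return o+d*(z-o[2])/d[2]
E
python3 - <<'E'
from h import *
s=get_state(); print(s["time"],s["position"],s["eef_rot"],s["opening"],manip.nose_length)
for c in ("top","side"):
    im,d=imaging.grab_frame(c); cv2.imwrite(f"pics/{c}0.png",im)
    k=imaging.calibration(c); print(c,k["vertical_fov"],-np.array(k["R"]).T@np.array(k["t"]))
    for n in ["left_bar","left_foot","left_pivot","left_ear","right_bar","right_foot","right_pivot","right_ear","unit","spool","meter"]:
        for r in imaging.find_in(c,n)[:2]: print(n,round(r["confidence"],2),np.round(r["xyz"],3),px(c,r["xyz"]).round())
E
```

```text
0.0 [0.19924438 0.64451401 0.24960263] [-4.69155303e-01 -3.10626932e+00  2.04310599e-03] 0.08515742803437365 0.019
top 49.76742045191374 [0.57570923 0.01146508 0.94091955]
left_bar 0.81 [0.523 0.113 0.083] [253. 296.]
left_foot 0.64 [0.523 0.11  0.087] [255. 297.]
left_pivot 0.81 [ 0.532 -0.042  0.01 ] [345. 290.]
left_ear 0.75 [ 0.534 -0.029  0.054] [339. 290.]
left_ear 0.28 [ 0.533 -0.048  0.014] [348. 289.]
right_bar 0.8 [ 0.537 -0.191  0.085] [438. 291.]
right_foot 0.72 [ 0.537 -0.193  0.084] [439. 290.]
right_pivot 0.98 [ 0.53  -0.046  0.012] [348. 291.]
right_ear 0.75 [ 0.526 -0.03   0.057] [339. 295.]
unit 0.76 [ 0.532 -0.029  0.055] [339. 291.]
unit 0.28 [ 0.678 -0.264  0.035] [473. 209.]
spool 0.75 [0.648 0.157 0.043] [232. 223.]
spool 0.16 [ 0.532 -0.045  0.012] [347. 290.]
meter 0.88 [ 0.68  -0.264  0.033] [472. 208.]
side 47.796787501819814 [0.47879822 0.82171477 0.55358313]
left_bar 0.95 [0.533 0.118 0.08 ] [360. 287.]
left_bar 0.28 [0.52  0.096 0.011] [366. 314.]
left_foot 0.65 [0.53  0.119 0.079] [362. 288.]
left_pivot 0.76 [0.525 0.098 0.011] [364. 315.]
left_pivot 0.36 [ 0.536 -0.19   0.082] [376. 203.]
left_ear 0.63 [ 0.522 -0.006  0.052] [373. 262.]
right_bar 0.63 [ 0.538 -0.181  0.08 ] [375. 205.]
right_bar 0.26 [ 0.684 -0.024  0.019] [287. 262.]
right_foot 0.85 [ 0.536 -0.189  0.078] [376. 205.]
right_foot 0.7 [0.529 0.117 0.079] [362. 287.]
right_pivot 0.82 [0.522 0.098 0.011] [365. 315.]
right_pivot 0.29 [0.527 0.125 0.083] [363. 288.]
right_ear 0.59 [ 0.529 -0.008  0.052] [370. 261.]
right_ear 0.49 [ 0.539 -0.188  0.08 ] [375. 204.]
unit 0.97 [ 0.53  -0.014  0.055] [369. 258.]
spool 0.4 [ 0.534 -0.19   0.08 ] [377. 204.]
meter 0.76 [ 0.664 -0.226  0.035] [318. 209.]
```

```bash
python3 - <<'E'
import cv2
im=cv2.imread("pics/top0.png")
cv2.imwrite("pics/top0c.png",cv2.resize(im[160:400,180:500],None,fx=2.5,fy=2.5,interpolation=cv2.INTER_CUBIC))
E
```

```text
(no output)
```

View pics/top0c.png

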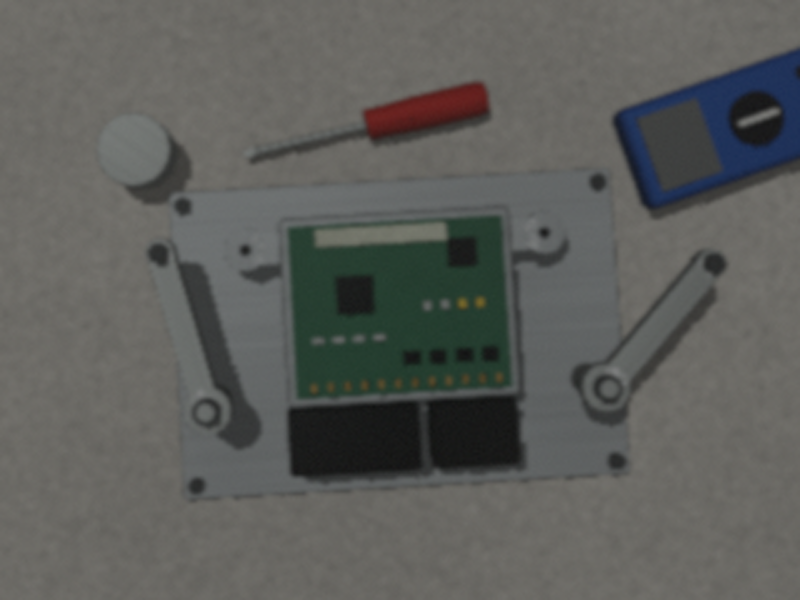

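View pics/side0.png

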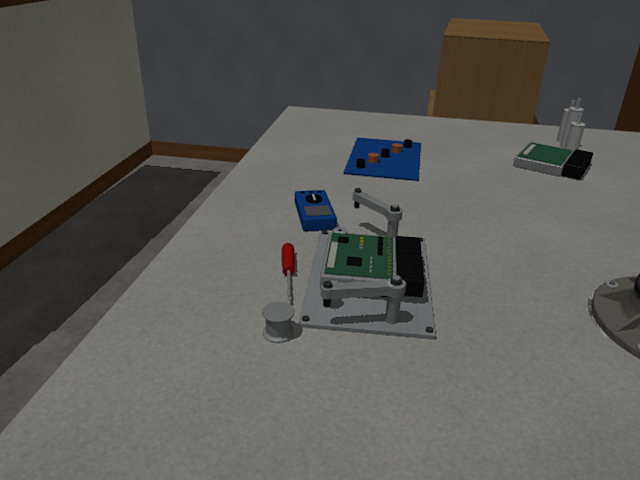

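The top crop shows the left screw head at (159,253), left nut at (206,411) and left ear hole at (245,250). On the right, the ear hole is at (545,233), the nut at (608,388) and the screw head at (713,262). The side view confirms both arms are swung out and the spool stands beyond the left foot.

```bash
cat >> h.py <<'E'
def report(c,P):
    W={n:onplane(c,u,v,z)[:2] for n,(u,v,z) in P.items()}
    for n,w in W.items(): print(n,w.round(4))
    for s,sg in (("l",1),("r",-1)):
        if s+"f" in W and s+"p" in W:
            a=W[s+"f"]-W[s+"p"]; b=W[s+"e"]-W[s+"p"]
            an=lambda q:np.arctan2(q[1],q[0])
            print(s,"len",np.linalg.norm(a).round(4),np.linalg.norm(b).round(4),"dir",an(a).round(3),"target",an(b).round(3),"angle",(sg*(an(a)-an(b))).round(3))
    return W
E
python3 - <<'E'
from h import *
q=dict(lf=(159,253,.091),lp=(206,411,.094),le=(245,250,.044),re=(545,233,.044),rp=(608,388,.094),rf=(713,262,.091),sp=(134,150,.044),c1=(182,206,.01),c2=(598,182,.01),c3=(196,486,.01),c4=(617,461,.01))
W=report("top",{n:(180+u/2.5,160+v/2.5,z) for n,(u,v,z) in q.items()})
print(np.linalg.norm(W["c1"]-W["c2"]),np.linalg.norm(W["c1"]-W["c3"]),np.linalg.norm(W["le"]-W["re"]))
# side check of left foot/pivot heights
print("side", [ (n,px("side",[*W[n],z]).round(1)) for n,z in (("lf",.091),("lp",.094),("le",.044),("rf",.091),("rp",.094))])
E
```

```text
lf [0.5807 0.1295]
lp [0.4786 0.0965]
le [0.5839 0.0766]
re [ 0.5984 -0.1313]
rp [ 0.4967 -0.1649]
rf [ 0.5796 -0.2345]
sp [0.6523 0.1549]
c1 [0.6152 0.1249]
c2 [ 0.6366 -0.1748]
c3 [0.4159 0.1111]
c4 [ 0.4371 -0.189 ]
l len 0.1073 0.1071 dir 0.313 target -0.187 angle 0.499
r len 0.1082 0.1071 dir -0.698 target 0.32 angle 1.018
0.30049271044644427 0.19981024188202143 0.20838772881845366
side [('lf', array([328.7, 280.8])), ('lp', array([396.6, 275.7])), ('le', array([331.2, 286.9])), ('rf', array([358. , 188.1])), ('rp', array([395.4, 204.5]))]
```

```bash
python3 -m creep '{"linear":[[0.5,-0.7,0],[0.57,-0.8,0],[0.57,-0.8,0],[0.57,-0.8,0],[0.57,-0.8,0],[0.57,-0.8,0],[0.57,-0.8,0],[0.57,-0.8,0]],"rotation":[[0,0,0],[0,0,0],[0,0,0],[0,0,0],[0,0,0],[0,0,0],[0,0,0],[0,0,0]],"fingers":[0,0,0,0,0,0,0,0]}' 20
```

```text
time: 2.2
position: [0.4247, 0.3285, 0.2506]
eef_rot: [0.469, 3.106, 0.001]
force: [0.7, 0.4, 0.2]
opening: 0.0002
finger_force: 0.0
```

```bash
python3 -m creep '{"linear":[[0.6,-0.8,0],[0.6,-0.8,0],[0.6,-0.8,0],[0.54,-0.8,0],[0,0,-0.8],[0,0,-0.8],[0,0,-0.8],[0,0,0]],"rotation":[[0,0,0],[0,0,0],[0,0,0],[0,0,0],[0,0,0],[0,0,0],[0,0,0],[0,0,0]],"fingers":[0,0,0,0,0,0,0,0]}'
python3 - <<'E'
from h import *
for c in ("top","side","wrist"): cv2.imwrite(f"pics/{c}1.png",imaging.grab_frame(c)[0])
a=cv2.imread("pics/top1.png")[160:400,180:380]; b=cv2.imread("pics/side1.png")[160:400,240:440]
cv2.imwrite("pics/m1.png",cv2.resize(np.hstack([a,b]),None,fx=2,fy=2))
E
```

```text
time: 3.2
position: [0.5394, 0.1693, 0.1283]
eef_rot: [-0.469, -3.103, 0.004]
force: [-0.4, 0.2, 1.5]
opening: -0.0002
finger_force: 0.0
```

View pics/m1.png

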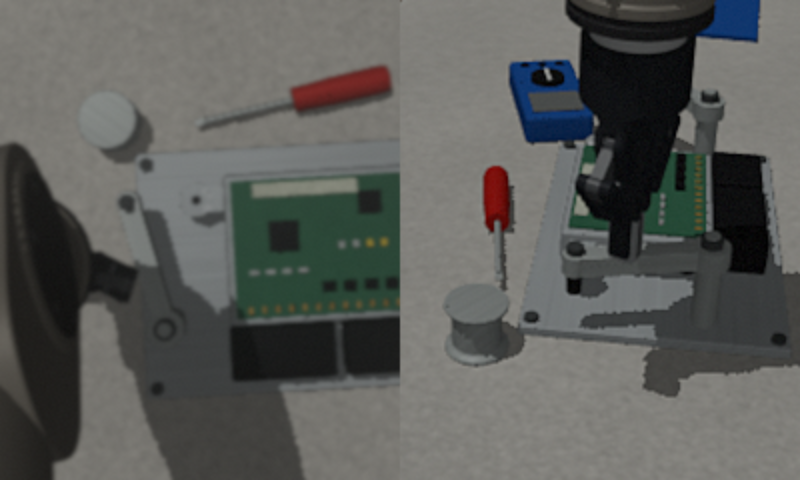

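The top half shows the shut fingertips at about (130,285), just outside the bar. The side half shows them behind the bar near (622,255) and clear of the spool.

```bash
python3 -m creep '{"linear":[[0,0,-0.4],[0,0,-0.4],[0,0,0],[0,0,0]],"rotation":[[0,0,0],[0,0,0],[0,0,0],[0,0,0]],"fingers":[0,0,0,0]}'; python3 -m creep '{"linear":[[0.03,-0.1,0],[0.03,-0.1,0],[0.03,-0.1,0],[0.03,-0.1,0],[0,0,0]],"rotation":[[0,0,0],[0,0,0],[0,0,0],[0,0,0],[0,0,0]],"fingers":[0,0,0,0,0]}'
```

```text
time: 3.85
position: [0.5417, 0.1702, 0.0919]
eef_rot: [0.469, 3.105, 0.002]
force: [0.8, 0.1, -0.5]
opening: 0.0002
finger_force: 0.0
time: 4.47
position: [0.547, 0.1492, 0.0903]
eef_rot: [-0.471, -3.106, 0.0]
force: [0.5, -0.3, 0.9]
opening: -0.0002
finger_force: 0.0
```

```bash
python3 -m creep '{"linear":[[0.03,-0.09,0],[0.03,-0.09,0],[0.03,-0.09,0],[0.03,-0.09,0],[0.03,-0.09,0],[0.03,-0.09,0],[0.03,-0.09,0],[0,0,0]],"rotation":[[0,0,0],[0,0,0],[0,0,0],[0,0,0],[0,0,0],[0,0,0],[0,0,0],[0,0,0]],"fingers":[0,0,0,0,0,0,0,0]}'
python3 - <<'E'
from h import *
for c in ("top","side"): cv2.imwrite(f"pics/{c}2.png",imaging.grab_frame(c)[0])
a=cv2.imread("pics/top2.png")[200:350,220:320]; b=cv2.imread("pics/side2.png")[210:360,310:410]
cv2.imwrite("pics/m2.png",cv2.resize(np.hstack([a,b]),None,fx=4,fy=4,interpolation=cv2.INTER_CUBIC))
E
```

```text
time: 5.48
position: [0.5575, 0.1178, 0.0903]
eef_rot: [0.47, 3.106, -0.0]
force: [0.3, -0.2, -0.2]
opening: -0.0004
finger_force: 0.0
```

View pics/m2.png

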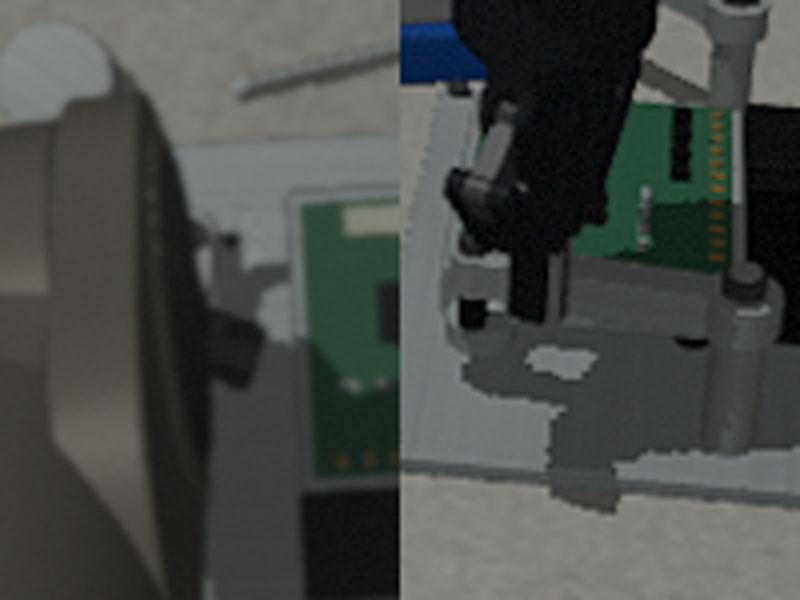

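The top half shows the finger against the bar, with the ear and its hole at (230,240) still inside the arm. The side half shows the foot pin at about (472,315), slightly outside the ear.

```bash
python3 - <<'E'
from h import *
W=dict(lp=np.array([.4786,.0965]),le=np.array([.5839,.0766]))
p=onplane("side",328,291.3,.048)[:2]; print("foot",p.round(4))
a=p-W["lp"]; print(np.linalg.norm(a),np.arctan2(a[1],a[0])+.187)
for th in (0,.1,.15,.2):
    f=W["lp"]+.109*np.array([np.cos(th-.187),np.sin(th-.187)])
    print(th,f.round(4),"side foot bottom",px("side",[*f,.048]).round(1),"top screw crop",((px("top",[*f,.091])-[220,200])*4).round(),)
E
```

```text
foot [0.5861 0.0961]
0.10752439511326152 0.18353209153677036
0 [0.5857 0.0762] side foot bottom [330.3 284.7] top screw crop [225. 234.]
0.1 [0.5872 0.087 ] side foot bottom [328.3 288.2] top screw crop [198. 230.]
0.15 [0.5875 0.0925] side foot bottom [327.5 290. ] top screw crop [185. 229.]
0.2 [0.5876 0.0979] side foot bottom [326.9 291.8] top screw crop [172. 229.]
```

```bash
python3 -m creep '{"linear":[[0.01,-0.05,0],[0.01,-0.05,0],[0.01,-0.05,0],[0,0,0],[-0.02,0.2,0],[-0.02,0.8,0],[0,0.8,0.5],[0,0.8,0.8]],"rotation":[[0,0,0],[0,0,0],[0,0,0],[0,0,0],[0,0,0],[0,0,0],[0,0,0],[0,0,0]],"fingers":[0,0,0,0,0,0,0,0]}'; python3 -m creep '{"linear":[[0,0.8,0.8],[0,0.8,0.5],[0,0,0]],"rotation":[[0,0,0],[0,0,0],[0,0,0]],"fingers":[0,0,0]}'
python3 - <<'E'
from h import *
for c in ("top","side"): cv2.imwrite(f"pics/{c}3.png",imaging.grab_frame(c)[0])
a=cv2.imread("pics/top3.png")[200:350,220:320]; b=cv2.imread("pics/side3.png")[210:360,310:410]
cv2.imwrite("pics/m3.png",cv2.resize(np.hstack([a,b]),None,fx=4,fy=4,interpolation=cv2.INTER_CUBIC))
E
```

```text
time: 6.58
position: [0.5559, 0.2425, 0.1551]
eef_rot: [-0.468, -3.105, 0.003]
force: [0.3, 0.9, 0.4]
opening: -0.0002
finger_force: 0.0
time: 6.95
position: [0.5564, 0.3257, 0.2221]
eef_rot: [0.461, 3.106, 0.005]
force: [-0.3, -1.2, -0.8]
opening: -0.0002
finger_force: 0.0
```

View pics/m3.png

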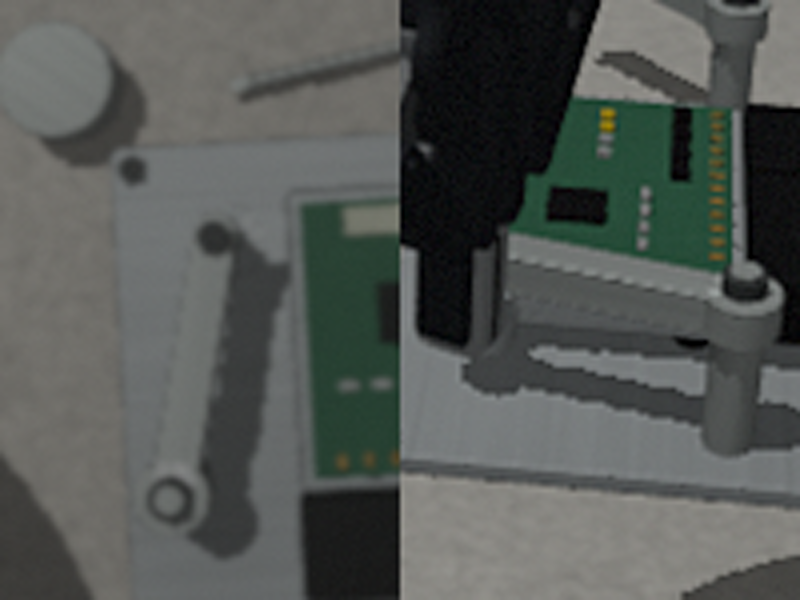

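The screw head is at (213,237) and the nut at (172,502) in the crop. The ear is mostly hidden under the bar end, and its bright rim shows to the upper right.

```bash
python3 - <<'E'
from h import *
q=dict(lf=(213,237,.091),lp=(171,501,.094),le=((245/2.5-40)*4,(250/2.5-40)*4,.044))
W=report("top",{n:(220+u/4,200+v/4,z) for n,(u,v,z) in q.items()})
print(np.linalg.norm(W["lf"]-W["le"]))
# ear centre from darkest blob, first picture; screw by blob in the new one
for f,(u0,v0),r in (("top0",(278,260),5),("top3",(273,259),5)):
    g=cv2.cvtColor(cv2.imread(f"pics/{f}.png"),6)[v0-r:v0+r+1,u0-r:u0+r+1].astype(float)
    w=np.clip(np.median(g)-15-g,0,None); Y,X=np.mgrid[v0-r:v0+r+1,u0-r:u0+r+1]
    print(f,(w*X).sum()/w.sum(),(w*Y).sum()/w.sum())
E
```

```text
lf [0.5846 0.081 ]
lp [0.4772 0.0959]
le [0.5839 0.0766]
l len 0.1084 0.1084 dir -0.138 target -0.179 angle 0.041
0.0044500378064619575
top0 277.65064695009244 259.6561922365989
top3 273.7286063569682 259.39853300733495
```

The foot axis is about 4 mm from the ear centre, within the 9 mm limit. The right arm is next.

```bash
python3 -m creep '{"linear":[[0,-0.5,0],[0,-0.8,0],[0,-0.8,0],[0,-0.8,0],[0,-0.8,0],[0,-0.8,0],[0,-0.8,0],[0,-0.8,0]],"rotation":[[0,0,1],[0,0,1],[0,0,1],[0,0,0],[0,0,0],[0,0,0],[0,0,0],[0,0,0]],"fingers":[0,0,0,0,0,0,0,0]}'; python3 -m creep '{"linear":[[-0.1,-0.8,0],[-0.1,-0.8,0],[-0.1,-0.8,0],[-0.1,-0.8,0],[-0.1,-0.8,0],[0,-0.8,0],[0,-0.5,0],[0,0,0]],"rotation":[[0,0,0],[0,0,0],[0,0,0],[0,0,0],[0,0,0],[0,0,0],[0,0,0],[0,0,0]],"fingers":[0,0,0,0,0,0,0,0]}'
```

```text
time: 8.05
position: [0.5559, 0.0134, 0.2196]
eef_rot: [-0.003, -3.14, 0.001]
force: [0.9, 0.3, 0.1]
opening: -0.0001
finger_force: 0.0
time: 9.05
position: [0.5301, -0.2519, 0.2195]
eef_rot: [-0.007, -3.14, 0.001]
force: [0.3, 1.0, -0.4]
opening: -0.0
finger_force: 0.0
```

```bash
python3 -m creep '{"linear":[[0,0,-0.6],[0,0,-0.6],[0,0,-0.6],[0,0,-0.5],[0,0,-0.3],[0,0,0],[0,0,0]],"rotation":[[0,0,0],[0,0,0],[0,0,0],[0,0,0],[0,0,0],[0,0,0],[0,0,0]],"fingers":[0,0,0,0,0,0,0]}'
python3 - <<'E'
from h import *
for c in ("top","side"): cv2.imwrite(f"pics/{c}4.png",imaging.grab_frame(c)[0])
a=cv2.imread("pics/top4.png")[220:340,360:500]; b=cv2.imread("pics/side4.png")[130:250,300:440]
cv2.imwrite("pics/m4.png",cv2.resize(np.hstack([a,b]),None,fx=2.8,fy=2.8,interpolation=cv2.INTER_CUBIC))
E
```

```text
time: 9.93
position: [0.5322, -0.2493, 0.0911]
eef_rot: [0.0, 3.141, -0.0]
force: [-0.3, 0.0, -0.3]
opening: 0.0003
finger_force: 0.0
```

View pics/m4.png

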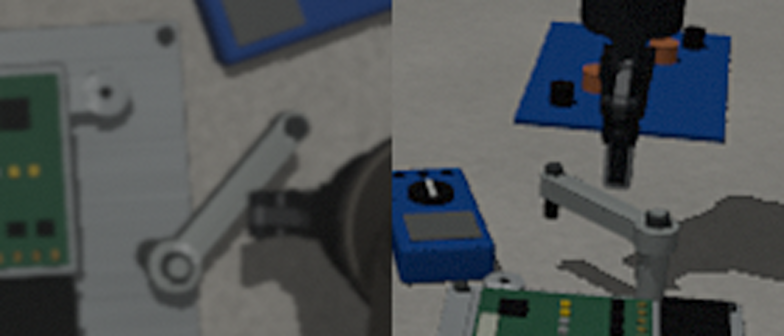

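The top half shows the fingertips at (260,215), just outside the right bar, whose foot end is at (293,127). The ear hole is at (105,92), and the path inward is clear of the meter.

```bash
python3 -m creep '{"linear":[[0.09,0.13,0],[0.09,0.13,0],[0.11,0.1,0],[0.11,0.1,0],[0.11,0.1,0],[0.11,0.1,0],[0,0,0]],"rotation":[[0,0,0],[0,0,0],[0,0,0],[0,0,0],[0,0,0],[0,0,0],[0,0,0]],"fingers":[0,0,0,0,0,0,0]}'; python3 -m creep '{"linear":[[0.07,0.13,0],[0.07,0.13,0],[0.07,0.13,0],[0.05,0.13,0],[0.02,0.12,0],[0.02,0.1,0],[0,0,0]],"rotation":[[0,0,0],[0,0,0],[0,0,0],[0,0,0],[0,0,0],[0,0,0],[0,0,0]],"fingers":[0,0,0,0,0,0,0]}'
python3 - <<'E'
from h import *
for c in ("top","side"): cv2.imwrite(f"pics/{c}5.png",imaging.grab_frame(c)[0])
a=cv2.imread("pics/top5.png")[220:340,360:500]; b=cv2.imread("pics/side5.png")[130:250,300:440]
cv2.imwrite("pics/m5.png",cv2.resize(np.hstack([a,b]),None,fx=2.8,fy=2.8,interpolation=cv2.INTER_CUBIC))
E
```

```text
time: 10.9
position: [0.5635, -0.2156, 0.0903]
eef_rot: [-0.002, 3.141, 0.0]
force: [0.5, 0.1, 0.1]
opening: 0.0003
finger_force: 0.0
time: 11.78
position: [0.578, -0.1786, 0.0903]
eef_rot: [-0.001, 3.141, 0.0]
force: [-0.2, 0.3, -0.5]
opening: 0.0
finger_force: 0.0
```

View pics/m5.png

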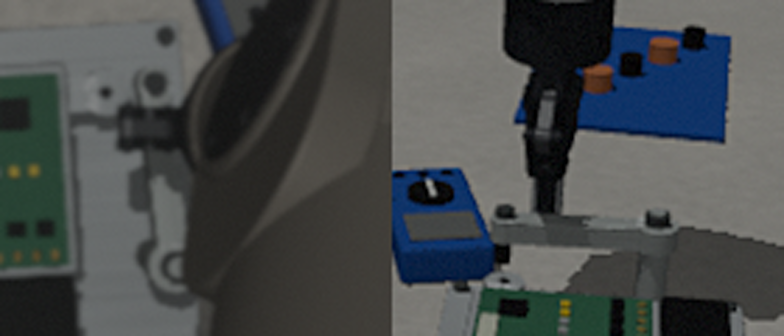

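```bash
python3 - <<'E'
from h import *
P=lambda u,v,z:(360+u/2.8,220+v/2.8,z)
W=report("top",dict(rf=P(155,84,.091),rp=P(175,268,.094),re=P(105,92,.044)))
for z in (.07,.084,.1,.13): print(z,"m4 edge",onplane("top",*P(248,215,0)[:2],z).round(3),"m5 edge",onplane("top",*P(118,128,0)[:2],z).round(3))
for y in (-.1786,-.164): print(((px("top",[.578,y,.071])-[360,220])*2.8).round())
E
```

```text
rf [ 0.6028 -0.1524]
rp [ 0.4958 -0.1638]
re [ 0.599  -0.1304]
r len 0.1076 0.1084 dir 0.106 target 0.313 angle 0.207
0.07 m4 edge [ 0.526 -0.212  0.07 ] m5 edge [ 0.577 -0.134  0.07 ]
0.084 m4 edge [ 0.526 -0.209  0.084] m5 edge [ 0.577 -0.132  0.084]
0.1 m4 edge [ 0.527 -0.205  0.1  ] m5 edge [ 0.577 -0.129  0.1  ]
0.13 m4 edge [ 0.529 -0.197  0.13 ] m5 edge [ 0.577 -0.124  0.13 ]
[192. 127.]
[168. 127.]
```

The right screw head is at (155,84) and the nut at (175,268) in the crop, so about 0.2 rad remains. That is about 14 mm more in y.

```bash
python3 -m creep '{"linear":[[0.01,0.07,0],[0.01,0.07,0],[0.01,0.07,0],[0,0.07,0],[0,0,0],[0,-0.2,0],[0,-0.8,0],[0,-0.8,0.5]],"rotation":[[0,0,0],[0,0,0],[0,0,0],[0,0,0],[0,0,0],[0,0,0],[0,0,0],[0,0,0]],"fingers":[0,0,0,0,0,0,0,0]}'; python3 -m creep '{"linear":[[0,-0.8,0.8],[0,-0.8,0.8],[0,-0.8,0.5],[0,-0.5,0],[0,0,0]],"rotation":[[0,0,0],[0,0,0],[0,0,0],[0,0,0],[0,0,0]],"fingers":[0,0,0,0,0]}'
python3 - <<'E'
from h import *
im,_=imaging.grab_frame("top"); cv2.imwrite("pics/top6.png",im)
cv2.imwrite("pics/m6.png",cv2.resize(im[210:350,230:470],None,fx=3.33,fy=3.33,interpolation=cv2.INTER_CUBIC))
E
```

```text
time: 12.88
position: [0.5784, -0.2562, 0.1142]
eef_rot: [0.001, -3.139, -0.001]
force: [0.0, -0.0, 0.6]
opening: -0.0004
finger_force: 0.0
time: 13.5
position: [0.5781, -0.4031, 0.2204]
eef_rot: [-0.005, -3.142, 0.002]
force: [-0.1, 0.6, -0.2]
opening: 0.0002
finger_force: 0.0
```

View pics/m6.png

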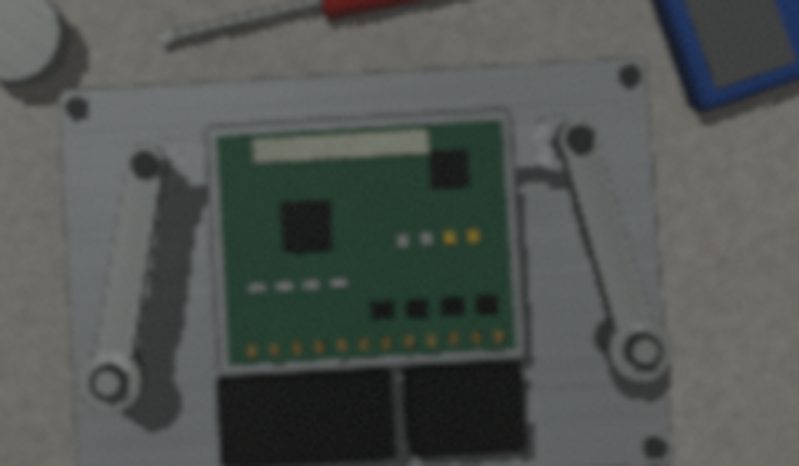

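Left screw head (146,165), left nut (108,383); right screw head (581,140), right nut (643,352). The unit has not moved.

```bash
python3 - <<'E'
from h import *
P=lambda u,v,z:(230+u/3.33,210+v/3.33,z)
Q=lambda u,v,z:(180+u/2.5,160+v/2.5,z)
W=report("top",dict(rf=P(581,140,.091),rp=P(643,352,.094),re=Q(545,233,.044),lf=P(146,165,.091),lp=P(108,383,.094),le=Q(245,250,.044)))
print(np.linalg.norm(W["lf"]-W["le"]),np.linalg.norm(W["rf"]-W["re"]))
print((px("top",[*W["re"],.044])-[230,210])*3.33)
E
```

```text
rf [ 0.5992 -0.1344]
rp [ 0.4959 -0.1648]
re [ 0.5984 -0.1313]
lf [0.5841 0.08  ]
lp [0.4776 0.0964]
le [0.5839 0.0766]
l len 0.1077 0.1081 dir -0.153 target -0.184 angle 0.032
r len 0.1077 0.1078 dir 0.285 target 0.316 angle 0.03
0.0034197952605487837 0.0032821024614789777
[559.44  143.856]
```

```bash
python3 -c "
from station import manip; print(manip.close_job())"
```

```text
the job is handed in; nothing more can be done
None
```

I pushed both arms onto their ears and handed the job in: by the top camera each foot axis is about 3.4 mm from its ear's centre (limit 9 mm), and the hand is clear with nothing seen to have moved; the judge's verdict was not shown.

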